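Refit the track spring of a peristaltic pump

ROBOT

A 7-joint arm with a two-finger parallel gripper is mounted at the origin on the work surface. World frame = base frame: x ahead of the robot, y to its left, z up, the work surface at z = 0. Lengths are in m, angles in rad, forces in N, time in s.
With the tool pointing down it reaches from about 0.4 to 0.85 m from the base axis. Payload 10.4 kg.
Tool frame: the origin (TCP) lies at the very end of the fingers, on their centre line; the grasp point (between the pads) lies 19 mm behind it; x points along the fingers, y is the direction in which the jaws open and shut, and the axes are right-handed (so a half turn about x gives the same grasp; the last joint's range is limited). The gripper opens to 85 mm and grips with 20 to 120 N. Pads are 22 mm wide; open, the fingers measure 114 mm over their backs; the gripper's body (76 mm by 85 mm) begins 54 mm behind the grasp point. The pads swing forward as they close: fully open they stand 13 mm farther back than shut.
Start: joints at [1.119, 0.332, -0.065, 1.46, 0.022, 1.35, -0.088], TCP at [0.26, -0.568, 0.231] pointing down, gripper open.
Joint ranges: [-2.6, 2.6], [-0.5, 2.12], [-1.47, 1.34], [0.16, 2.42], [-1.27, 4.41], [0.06, 2.06], [-2.6, 2.6]. Speed limits (rad/s): [2.22, 2.22, 2.79, 2.79, 3.14, 3.14, 3.14].

INTERFACE

Orientations are given as a unit quaternion [x, y, z, w].
In Python, from workcell import monitor, camera, ticket, regions_of gives the robot as it stands.
- The arm moves only by the tool step_arm, never from a script. Its argument "increments" is a list of rows, each a list of 5 numbers: the finger opening in m, from 0 to 0.0854, then the shift along the world's x, y, z in m, then the turn about the world's z in rad. A call has 1 to 12 rows; each row shifts and turns the commanded pose from where the row before left it; what a row does not reach is not made up. A row lasts 1/12 s, in which the tool goes at most 41.7 mm and 7.16 degrees, less where a joint would pass 70% of its speed; a pose out of reach is approached as far as the arm can. A call with a gripper value outside its range is refused whole. The fingers move at their own pace and stop on an object; "force" is the grip in N (left out, the last holds). Time passes only in rows, so rows that do not move let the fingers close. It gives the time, the measured TCP pose, the force and the opening at its end, in the units of the state.
- monitor.get_obs(): the state, without advancing time (a new reading comes with each control period).
- camera(name): name is "side" or "top"; returns a dict with "color" (384x512x3 uint8, red, green, blue), "range_z" (384x512 float32, m along the optical axis (not along the pixel's ray), 0 where there is no reading), "fx", "fy", "cx", "cy" (pixels), "cam_to_world" (4x4, takes a point from camera to world coordinates). Camera axes: x right, y up, looking along -z (the intrinsics and any distortion apply to the point x, -y, -z); pixel columns grow to the right and rows downward; lengths in m; the calibration is good to about 2 mm. A picture is of the moment at which its call begins.
- ticket.hand_in(): hands the job in, once; it reports no verdict.
Trained networks look in a picture, given as the dict that the camera call returned (one of the last four; its "shot" number tells which), for a name from the list of things; names that differ only in an ending like _2 or _b are one class to them, and where a whole thing is asked for, a point or a joint stands for the part that bears it (a point fixed in the world has none). Each returns a list of dicts, best first, with "p" (0 to 1); they miss things now and then, are a little off and sometimes report something else, mostly with a low value. They report only what shows in the picture. A call takes as long as a camera call.
- regions_of(picture, query): "region" (384x512 bool, what is visible of it) and "centre" ([row, column] in pixels, amid what is visible of it).
The state is a dict: "clock": time; "joint_pos": joint angles; "joint_velocities": joint speeds; "tau": joint torques, N m; "position": TCP position; "ee_rot": TCP orientation; "ft_force": force on the tool from outside, world axes, zero at the start; "torque": the same for the moment, N m; "grip_width": opening from 0.0 (shut) to 1.0 (fully open).
Only numpy, scipy, OpenCV 4.12 (cv2) and the standard library are available. Lean on these libraries where they do the work, as an engineer would, in place of code of your own. Each camera call takes 0.05 s, during which the arm holds its last target. There are 200 camera calls.

TASK

Refit the tension spring that keeps the pump's red track arm closed. Pick the spring off the white foam slab, drop its hook down through the hole in the steel lug at the end of the open track arm, then stretch it along the pump and slip its eye over the mushroom stud on the anchor, well down under the stud's head, so that the spring pulls the arm shut when you let go. Work by feel: nobody has noted where along its slot the stud is clamped; never bear hard on the stud or the lug with the spring, do not stretch the spring beyond about 40 mm, do not lean on the pump with the gripper, and leave the other things on the bench where they are.

Things in the scene. Friction and masses are not known exactly. Their poses are not given: they have to be found in the camera images.
- spring_grip (a point): centre of the spring's brass plug, the part to hold: 26 mm long (along the spring) x 14 wide x 14 tall. x axis from hook to eye, z up. At the start the spring lies level on the foam slab (its top 30 mm above the bench), this point 7 mm above the foam, hook leg down. Towards -x: plug to 13 mm, close-wound coils (14 mm diameter) to 63 mm, straight hook wire, leg at 79 mm; towards +x the eye.
- spring_hook (a point): tip (lowest point) of the hook's leg, 77.7 mm from spring_grip along -x when relaxed, 6.5 mm below the spring's axis and 11 mm below the underside of the straight wire. Wire 2.5 mm thick; the leg leans 1.3 mm under towards the coils, so a pull draws it down into the hole; coils start 16 mm from the leg. The hook end droops 2 to 3 mm and swings about the plug 9 mm per N in any direction.
- spring_eye (a point): centre of the eye, on the spring's axis 27 mm from spring_grip along +x, rigid with the plug: a level ring of 4 mm round steel wire, 11.6 mm inside and 20 mm outside diameter. Relaxed it is 105 mm from spring_hook; the spring is spoilt when they are more than 147 mm apart.
- spring: the whole tension spring, 90 to 140 g; origin at the centre of the plug's underside, axes as spring_grip. It starts to stretch at about 2 N and takes 0.35 N more for each mm.
- lug_hole (a point): centre of the 7 mm hole in the lug, at the lug's upper face. The lug is a level steel plate 3 mm thick on the free end of the track arm, with 20 mm of free space below; its edge facing the anchor is 9 mm from the hole's centre, so the coils hang free beside it. z up. With the arm shut it is at x = 0, y = 134, z = 28 mm in the anchor's frame.
- track_swing (a joint): angle of the red track arm in rad: 0 = shut (at its stop by the rotor), growing to 0.3 as it opens. It swings on an upright pin 160 mm from the hole; 0.1 rad moves the hole about 16 mm along the anchor's +y, away from the anchor. It stays where left; about 1 N at the hole moves it.
- track_arm: the red hinged track arm with its steel lug; origin on its pin, on the head plate; at track_swing = 0 its axes are the anchor's and the hole is at x = -160, y = -12, z = 28 mm.
- anchor: slotted steel block fixed on the pump's head plate, 26 x 56 x 14 mm tall; origin at the centre of its underside, 106 mm above the bench; y axis along the slot towards the lug, z up. A brass mushroom stud stands clamped in the slot, at x = 0, its centre anywhere from y = -10 to +10 mm: not measured, to be looked or felt for.
- anchor_seat (a point): point 24 mm above the middle of the anchor's slot (axes as the anchor): the height of the eye's centre when seated. Heights relative to it: the stud's collar (12 mm diameter) reaches up to -3 mm, the neck (6 mm diameter) from there to +3.5, the flat-topped head (10 mm diameter) from +3.5 to +7.5. Seated, the spring pulls the eye 3 mm off-centre towards the lug, under the head.
- pump: the peristaltic pump, fixed: dark housing 260 x 260 mm with a green edge, aluminium head plate on top, rotor of 88 mm diameter up to 38 mm above the plate, red track arm on its +y side, the spring's place along its -x edge 100 mm from the rotor's axis. Origin on the rotor's axis at bench height, axes parallel to the anchor's.
- roller: spare steel pump roller, bystander, 20 mm across, 26 mm tall, standing on the foam slab; origin at the centre of its underside
- thumbscrew: black knurled thumbscrew, bystander, 22 mm across, 27 mm tall, standing on its head on the foam slab; origin at the centre of its underside
- screwdriver: screwdriver with an orange handle, bystander, 180 mm long, lying on the bench
- flask_a: small round glass flask with a red cap, bystander, 66 mm across, 98 mm tall; origin at the centre of its underside
- flask_b: a second flask like flask_a, bystander
- media_bottle: clear bottle with a red cap, bystander, 86 mm across, 190 mm tall; origin at the centre of its underside
- multimeter: yellow hand multimeter lying on its back, bystander, 170 x 85 x 48 mm; origin at the centre of its underside

How it is judged:
By the outcome, as a careful person would: the job done as asked, in the order asked, and still so for the second after the job is handed in, with the robot touching nothing.
It also fails if it takes over 72 s, if anything falls off the work surface, if the arm or the gripper's body presses on something with over 40 N, if the wrist force passes 120 N, or if a joint passes its speed limit or range.

## Working session

There is one attempt and no reset: what is moved stays moved. The work goes in short steps, Python scripts to look and compute and a tool call to move; the robot and the scene stay as the last step left them, time stands still between calls to the robot, and variables do not carry over. Pictures are saved under pics/ and viewed, about 8 in all and at most 12, crops included, and the job is handed in when it is done.

Besides the shell and the picture viewer there is one more tool, called after ">>>" by a JSON object that holds its "op" and its "data". step_arm: Moves the arm, as the interface text tells. Its arguments: {"type":"object","properties":{"increments":{"type":"array"},"force":{"type":"number"}},"required":["increments"]}

```bash
mkdir -p pics; cat > h.py <<'E'
import numpy as np, cv2
from workcell import monitor, camera, ticket, regions_of
def cloud(p):
    z=p["range_z"]; v,u=np.mgrid[0:384,0:512]
    P=np.stack([(u-p["cx"])/p["fx"]*z,-(v-p["cy"])/p["fy"]*z,-z],-1)
    T=np.array(p["cam_to_world"]); W=P@T[:3,:3].T+T[:3,3]; W[z==0]=np.nan; return W
def save(p,name,crop=None,s=1):
    c=p["color"][...,::-1]
    if crop: c=c[crop[0]:crop[1],crop[2]:crop[3]]
    cv2.imwrite("pics/"+name,cv2.resize(c,None,fx=s,fy=s,interpolation=cv2.INTER_CUBIC))
def proj(p,w):
    T=np.array(p["cam_to_world"]); q=T[:3,:3].T@(np.array(w)-T[:3,3])
    return p["cx"]+p["fx"]*q[0]/-q[2], p["cy"]-p["fy"]*q[1]/-q[2]
E
python3 - <<'E'
from h import *
o=monitor.get_obs(); print({k:np.round(v,3) for k,v in o.items()})
ps=[]
for n in("top","side"):
    p=camera(n); ps.append(p); print(n,p.keys(),p["fx"],p["cx"],p["cy"],np.round(p["cam_to_world"],3).tolist())
    W=cloud(p)
    for q in("spring","anchor","track_arm","pump","roller","thumbscrew","media_bottle","flask_a","multimeter","screwdriver"):
        for r in regions_of(p,q)[:2]:
            m=r["region"]; print(n,q,round(r["p"],2),np.round(r["centre"]),m.sum(),np.round(np.nanmedian(W[m],0),3),np.round(np.nanpercentile(W[m],[2,98],axis=0),3).tolist())
c=np.hstack([p["color"][...,::-1] for p in ps]); 
cv2.imwrite("pics/a.png",np.vstack([ps[0]["color"][...,::-1]]));cv2.imwrite("pics/b.png",ps[1]["color"][...,::-1])
E
```

```text
{'clock': np.float64(0.0), 'joint_pos': array([ 1.119,  0.333, -0.065,  1.461,  0.022,  1.35 , -0.088]), 'joint_velocities': array([0.001, 0.001, 0.   , 0.001, 0.001, 0.001, 0.001]), 'tau': array([ 1.0000e-03, -6.2543e+01,  5.0000e-02, -3.9161e+01,  1.6000e-02,
        1.0000e-02,  0.0000e+00]), 'position': array([ 0.26 , -0.568,  0.231]), 'ee_rot': array([-0.691, -0.151,  0.691, -0.15 ]), 'ft_force': array([-0.948, -0.875, -0.477]), 'torque': array([-0.041,  0.029,  0.028]), 'grip_width': np.float64(0.996)}
top dict_keys(['color', 'range_z', 'fx', 'fy', 'cx', 'cy', 'cam_to_world', 'shot']) 365.57890578213727 260.32100614893676 191.48450169871055 [[-0.014, 0.994, -0.109, 0.408], [-1.0, -0.014, 0.004, 0.059], [0.002, 0.109, 0.994, 1.546], [0.0, 0.0, 0.0, 1.0]]
top spring 0.46 [219. 200.] 62 [0.456 0.299 0.042] [[0.414, 0.291, 0.033], [0.491, 0.307, 0.051]]
top anchor 0.65 [176. 260.] 300 [0.632 0.055 0.131] [[0.55, 0.023, 0.107], [0.707, 0.098, 0.139]]
top anchor 0.53 [204. 294.] 81 [ 0.52  -0.082  0.119] [[0.507, -0.108, 0.113], [0.533, -0.057, 0.137]]
top track_arm 0.63 [174. 260.] 
[... 1678 characters left out ...]
75. 195.] 64 [0.555 0.409 0.051] [[0.549, 0.397, 0.035], [0.567, 0.416, 0.057]]
side thumbscrew 0.61 [276. 196.] 59 [0.554 0.409 0.051] [[0.549, 0.399, 0.035], [0.565, 0.416, 0.057]]
side media_bottle 0.77 [140. 306.] 768 [ 0.611 -0.401  0.094] [[0.58, -0.52, 0.005], [0.658, -0.385, 0.19]]
side flask_a 0.8 [165. 339.] 279 [ 0.449 -0.366  0.047] [[0.422, -0.39, 0.007], [0.483, -0.327, 0.099]]
side flask_a 0.26 [267. 249.] 182 [0.455 0.302 0.041] [[0.414, 0.28, 0.029], [0.505, 0.31, 0.046]]
side multimeter 0.93 [342. 166.] 2923 [0.489 0.592 0.039] [[0.428, 0.51, 0.01], [0.554, 0.666, 0.048]]
side screwdriver 0.55 [254. 169.] 204 [0.678 0.374 0.024] [[0.657, 0.33, 0.011], [0.708, 0.411, 0.028]]
```

```bash
python3 - <<'E'
import cv2,numpy as np
a=cv2.imread("pics/a.png")[130:250,170:330]; b=cv2.imread("pics/b.png")[150:300,150:330]
a=cv2.resize(a,(800,600),interpolation=3);b=cv2.resize(b,(720,600),interpolation=3)
cv2.imwrite("pics/a2.png",a);cv2.imwrite("pics/b2.png",b)
E
```

```text
(no output)
```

View pics/a2.png

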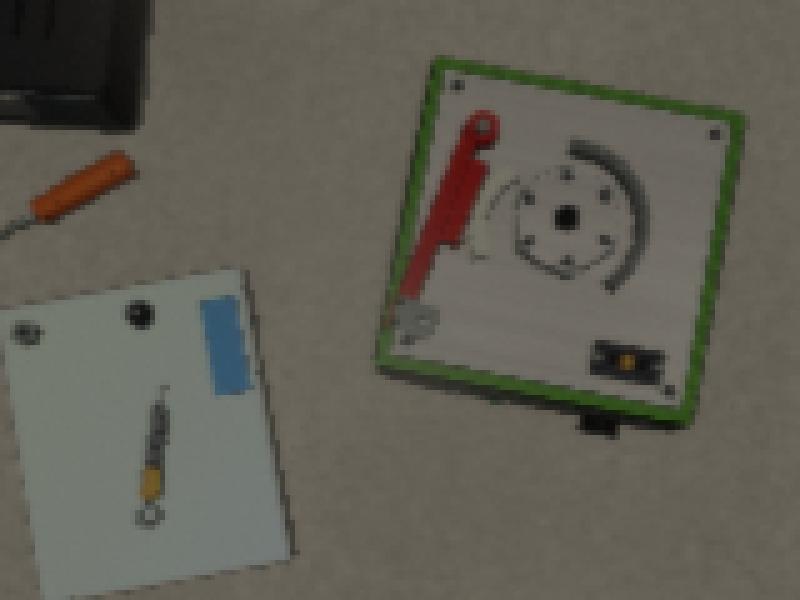

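View pics/b2.png

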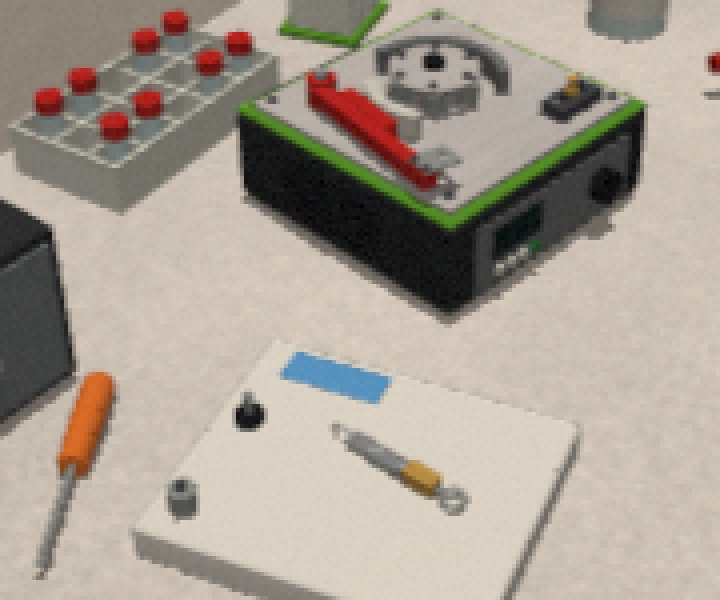

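Top view: spring on the foam (hook at crop ≈(165,388), eye ≈(148,515)), lug at ≈(418,318), stud (brass) at ≈(628,362) on the anchor. The side view agrees: the roller and thumbscrew are well clear of the spring.

```bash
cat >> h.py <<'E'
def ray(p,u,v,z):
    T=np.array(p["cam_to_world"]); d=T[:3,:3]@np.array([(u-p["cx"])/p["fx"],-(v-p["cy"])/p["fy"],-1]); o=T[:3,3]
    return o+d*(z-o[2])/d[2]
def brass(p):
    h=cv2.cvtColor(p["color"],cv2.COLOR_RGB2HSV); return (h[...,0]>12)&(h[...,0]<32)&(h[...,1]>110)
E
python3 - <<'E'
from h import *
from scipy.spatial.transform import Rotation as R
print("tool axes\n",R.from_quat(monitor.get_obs()["ee_rot"]).as_matrix().round(3))
for n in("top","side"):
    p=camera(n); W=cloud(p); h=cv2.cvtColor(p["color"],cv2.COLOR_RGB2HSV)
    b=brass(p)
    for nm,(x0,x1,y0,y1),z in(("plug",(.35,.55,.25,.35),.042),("stud",(.48,.56,-.13,-.03),.1375)):
        m=b&(W[...,0]>x0)&(W[...,0]<x1)&(W[...,1]>y0)&(W[...,1]<y1)&(W[...,2]>z-.025)
        v,u=np.nonzero(m); w=h[...,1][m].astype(float); print(n,nm,m.sum(),ray(p,(u*w).sum()/w.sum(),(v*w).sum()/w.sum(),z).round(4),np.nanmedian(W[m],0).round(4))
    # spring axis
    m=(W[...,0]>.38)&(W[...,0]<.52)&(W[...,1]>.27)&(W[...,1]<.33)&(W[...,2]>.036)&(W[...,2]<.06)
    P=W[m][:,:2]; l=cv2.fitLine(P.astype(np.float32),cv2.DIST_HUBER,0,.001,.001).ravel(); print("spring",m.sum(),l.round(4),"ang",np.degrees(np.arctan2(l[1],l[0])).round(1), P[:,0].min(),P[:,0].max())
    # green outline
    g=(h[...,0]>45)&(h[...,0]<80)&(h[...,1]>120)&(W[...,2]>.06)&(W[...,0]<.8)&(W[...,1]<.15)&(W[...,1]>-.25)
    v,u=np.nonzero(g); G=np.array([ray(p,a,c,np.nanmedian(W[g][:,2])) for a,c in zip(u,v)])[:,:2]
    print("green",g.sum(),np.nanmedian(W[g][:,2]),cv2.minAreaRect(G.astype(np.float32)))
    # red arm
    r=((h[...,0]<8)|(h[...,0]>172))&(h[...,1]>120)&(W[...,2]>.12)&(W[...,0]>.5)&(W[...,0]<.75)&(W[...,1]>-.02)&(W[...,1]<.13)
    l=cv2.fitLine(W[r][:,:2].astype(np.float32),cv2.DIST_HUBER,0,.001,.001).ravel(); print("arm",r.sum(),np.nanmedian(W[r],0),l.round(3))
    m=(~r)&(W[...,2]>.122)&(W[...,2]<.15)&(W[...,0]>.5)&(W[...,0]<.6)&(W[...,1]>.0)&(W[...,1]<.1)
    print("lug",m.sum(),np.nanmedian(W[m],0).round(4),np.nanmin(W[m],0).round(4),np.nanmax(W[m],0).round(4))
    m=(W[...,2]>.114)&(W[...,2]<.126)&(W[...,0]>.48)&(W[...,0]<.56)&(W[...,1]>-.13)&(W[...,1]<-.03)
    print("anchor",m.sum(),cv2.minAreaRect(W[m][:,:2].astype(np.float32)))
    m=(W[...,2]>.137)&(W[...,2]<.155)&(W[...,0]>.57)&(W[...,0]<.68)&(W[...,1]>-.1)&(W[...,1]<.02)
    print("rotor",m.sum(),cv2.minEnclosingCircle(W[m][:,:2].astype(np.float32)),np.nanmedian(W[m],0))
    if n=="side": save(p,"s3.png",(160,220,190,320),6)
    else: save(p,"t3.png",(165,235,170,320),5)
E
```

```text
tool axes
 [[ 0.     0.416 -0.909]
 [-0.    -0.909 -0.416]
 [-1.     0.    -0.   ]]
top plug 18 [0.4323 0.3035 0.042 ] [0.4318 0.3028 0.0455]
top stud 11 [ 0.5198 -0.0779  0.1375] [ 0.5198 -0.0788  0.1306]
spring 89 [ 0.9941 -0.1084  0.4521  0.3008] ang -6.2 0.3890798683907711 0.5116997074357837
green 398 0.09903573663503318 ((0.6205585598945618, -0.03197126090526581), (0.2539723217487335, 0.25621381402015686), 78.33275604248047)
arm 217 [0.65132457 0.05092301 0.13012365] [ 0.912 -0.41   0.648  0.057]
lug 60 [0.5607 0.0867 0.1327] [0.5411 0.0673 0.1246] [0.5926 0.0985 0.138 ]
anchor 84 ((0.5201005339622498, -0.08129484206438065), (0.05456908419728279, 0.025039061903953552), 78.94853210449219)
rotor 84 ((0.6332077383995056, -0.034222546964883804), 0.039043400436639786) [ 0.63171839 -0.03474369  0.13935718]
side plug 50 [0.4348 0.3046 0.042 ] [0.4343 0.3058 0.0438]
side stud 13 [ 0.5159 -0.067   0.1375] [ 0.5212 -0.0803  0.127 ]
spring 157 [ 0.9956 -0.0937  0.445   0.3036] ang -5.4 0.3966850064761913 0.5118486010577357
green 362 0.10056420659056425 ((0.575391411781311, 0.040473565459251404), (0.35059845447540283, 0.1867586374282837), 33.15135955810547)
arm 257 [0.6404846  0.05809108 0.13143421] [ 0.907 -0.422  0.607  0.081]
lug 56 [0.5569 0.0839 0.1343] [0.5399 0.0636 0.1234] [0.5981 0.099  0.1382]
anchor 75 ((0.5181081295013428, -0.08189087361097336), (0.0558299794793129, 0.02456822246313095), 74.40556335449219)
rotor 87 ((0.6299486756324768, -0.03500020131468773), 0.03957299888134003) [ 0.62779254 -0.03408613  0.13826399]
```

View pics/s3.png

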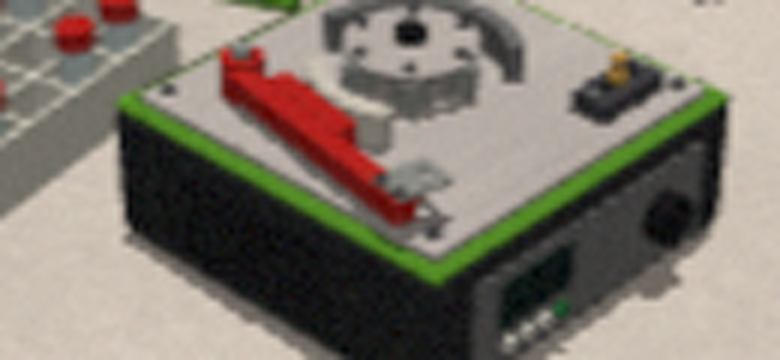

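>>> {"op": "step_arm", "data": {"increments": [[0.04,0.019,0.027,0.005,0],[0.04,0.019,0.027,0.005,0],[0.04,0.019,0.027,0.005,0],[0.04,0.019,0.027,0.005,0],[0.04,0.019,0.027,0.005,0],[0.04,0.019,0.027,0.005,0],[0.04,0.019,0.027,0.005,0],[0.04,0.019,0.027,0.005,0],[0.04,0.019,0.027,0.005,0],[0.04,0.019,0.027,0.005,0],[0.04,0,0.038,0,-0.03],[0.04,0,0.038,0,-0.03]], "force": 50}}

```text
clock: 2.2
position: [0.4505, -0.2208, 0.2814]
ee_rot: [0.695, 0.129, -0.695, 0.129]
ft_force: [0.4, 0.4, 0.6]
grip_width: 0.467
```

>>> {"op": "step_arm", "data": {"increments": [[0.04,0,0.04,0,-0.05],[0.04,0,0.04,0,-0.05],[0.04,0,0.04,0,-0.05],[0.04,0,0.04,0,-0.05],[0.04,0,0.04,0,-0.05],[0.04,0,0.04,0,-0.05],[0.04,0,0.04,0,-0.05],[0.04,0,0.04,0,-0.05],[0.04,0,0.04,0,-0.05],[0.04,0,0.04,0,-0.02],[0.04,0,0.04,0,0],[0.04,0,0.04,0,0]]}}

```text
clock: 3.2
position: [0.4497, 0.2593, 0.2818]
ee_rot: [0.707, -0.036, -0.706, -0.036]
ft_force: [0.9, -0.4, 0.3]
grip_width: 0.468
```

>>> {"op": "step_arm", "data": {"increments": [[0.04,-0.004,0.011,-0.03,0],[0.04,-0.004,0.011,-0.03,0],[0.04,-0.004,0.011,-0.03,0],[0.04,-0.004,0.0115,-0.03,0],[0.04,0,0,-0.03,0],[0.04,0,0,-0.03,0],[0.04,0,0,-0.02,0],[0.04,0,0,-0.02,0],[0.04,0,0,-0.02,0],[0.04,0,0,-0.007,0],[0.04,0,0,0,0]]}}

```text
clock: 4.12
position: [0.4329, 0.3015, 0.033]
ee_rot: [-0.705, 0.036, 0.707, 0.035]
ft_force: [-0.2, 0.1, -0.1]
grip_width: 0.469
```

```bash
python3 - <<'E'
from h import *
o=monitor.get_obs();print(o["position"].round(4),np.round(o["ft_force"],2),o["joint_pos"].round(2))
p=camera("side");save(p,"c.png",(215,305,195,315),6)
E
```

```text
[0.4329 0.3015 0.033 ] [-0.23  0.15 -0.09] [-0.15  0.4  -0.63  1.89  0.29  0.94 -2.59]
```

View pics/c.png

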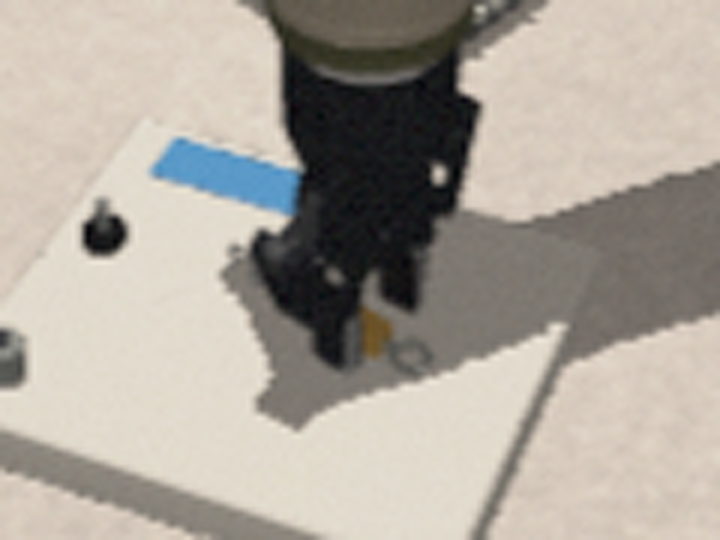

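The plug is between the jaws (crop ≈(375,330)) and the eye is clear at (410,355). Closing now.

>>> {"op": "step_arm", "data": {"increments": [[0.02,0,0,0,0],[0.01,0,0,0,0],[0.01,0,0,0,0],[0.01,0,0,0,0],[0.01,0,0,0,0],[0.01,0,0,0,0],[0.01,0,0,0,0]], "force": 60}}

```text
clock: 4.75
position: [0.4347, 0.3026, 0.0358]
ee_rot: [0.707, -0.035, -0.706, -0.036]
ft_force: [-1.7, -0.8, 5.6]
grip_width: 0.138
```

>>> {"op": "step_arm", "data": {"increments": [[0.0,0,0,0.008,0],[0.0,0,0,0.016,0],[0.0,0,0,0.02,0],[0.0,0,-0.005,0.03,0.03],[0.0,0,-0.01,0.03,0.06],[0.0,0,-0.01,0.03,0.1],[0.0,0,-0.01,0.02,0.1],[0.0,0,-0.01,0,0.1],[0.0,0,-0.01,0,0.1],[0.0,0,-0.01,0,0.1],[0.0,0,-0.01,0,0.1],[0.0,0,-0.01,0,0.1]]}}

```text
clock: 5.75
position: [0.4338, 0.2166, 0.1893]
ee_rot: [0.665, 0.24, -0.665, 0.241]
ft_force: [0.4, -0.1, -1.1]
grip_width: 0.139
```

```bash
python3 - <<'E'
from h import *
o=monitor.get_obs();print(o["position"].round(4),np.round(o["ft_force"],2),o["joint_pos"].round(2),o["grip_width"])
E
```

```text
[0.4338 0.2166 0.1893] [ 0.37 -0.11 -1.12] [ 0.14  0.11 -0.73  1.85  0.08  1.22 -1.49] 0.1390319004245473
```

>>> {"op": "step_arm", "data": {"increments": [[0.0,0.0116,-0.0232,0,0.0753],[0.0,0.0116,-0.0232,0,0.0753],[0.0,0.0116,-0.0232,0,0.0753],[0.0,0.0116,-0.0232,0,0.0753],[0.0,0.0116,-0.0232,0,0.0753],[0.0,0.0116,-0.0232,0,0.0753],[0.0,0.0116,-0.0232,0,0.0753],[0.0,0.0116,-0.0232,0,0.0753],[0.0,0.0116,-0.0232,0,0.0753],[0.0,0,0,-0.015,0],[0.0,0,0,-0.013,0],[0.0,0,0,0,0]]}}

```text
clock: 6.75
position: [0.5371, 0.0076, 0.1588]
ee_rot: [-0.548, -0.447, 0.549, -0.445]
ft_force: [-1.2, 0.3, -1.8]
grip_width: 0.14
```

```bash
cat >> h.py <<'E'
def avg(n,k=6):
    P=[camera(n) for _ in range(k)]; p=dict(P[-1]); p["color"]=np.mean([q["color"] for q in P],0).round().astype(np.uint8)
    Z=np.array([q["range_z"] for q in P]); Z[Z==0]=np.nan
    p["range_z"]=np.nan_to_num(np.nanmedian(Z,0)); return p
E
python3 - <<'E' 2>/dev/null
from h import *
import pickle
o=monitor.get_obs();print(o["clock"],o["position"].round(4),np.round(o["ft_force"],2),o["joint_pos"].round(2),np.round(o["ee_rot"],3))
ims=[]
for n in("top","side"):
    p=avg(n); pickle.dump(p,open(n+".pkl","wb"))
    u,v=proj(p,(.548,.05,.14)); u=int(u);v=int(v); print(n,u,v)
    c=p["color"][v-25:v+25,u-32:u+32,::-1]; ims.append(cv2.resize(c,(768,600),interpolation=cv2.INTER_CUBIC))
    W=cloud(p); m=(W[...,0]>.53)&(W[...,0]<.6)&(W[...,1]>.02)&(W[...,1]<.12)&(W[...,2]>.14)&(W[...,2]<.185)
    P=W[m].astype(np.float32); print(m.sum(),P.min(0),P.max(0),cv2.fitLine(P[:,:2],cv2.DIST_HUBER,0,.001,.001).ravel().round(4))
cv2.imwrite("pics/d1.png",ims[0]);cv2.imwrite("pics/d2.png",ims[1])
cv2.imwrite("pics/d.png",cv2.resize(np.vstack(ims),(400*768//600*1,800))[:600] if 0 else np.hstack([cv2.resize(i,(400,312),interpolation=cv2.INTER_AREA) for i in ims]))
E
```

```text
6.75 [0.5371 0.0076 0.1588] [-1.17  0.29 -1.79] [ 0.42  0.25 -0.59  1.76  0.15  1.18 -0.42] [-0.548 -0.447  0.549 -0.445]
top 261 195
21 [0.5419115  0.05580314 0.14417617] [0.55416304 0.08656315 0.16764255] [0.2258 0.9742 0.548  0.0684]
side 266 183
67 [0.5324796  0.02018058 0.15643212] [0.55289173 0.08607812 0.17056382] [0.2562 0.9666 0.5408 0.0438]
```

View pics/d.png

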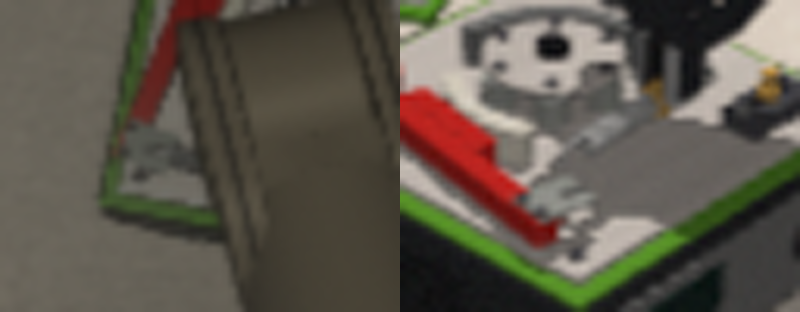

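```bash
python3 - <<'E'
from h import *
import pickle
A=np.array([.519,-.081]);ims=[]
def hole(th,yaw=np.radians(-11.7)):
    R=lambda a:np.array([[np.cos(a),-np.sin(a)],[np.sin(a),np.cos(a)]])
    return A+R(yaw)@(np.array([160,146])/1e3+R(-th)@np.array([-.160,-.012]))
print([hole(t).round(4) for t in(.19,.218,.24)])
for n,f in(("top","a"),("side","b")):
    p=pickle.load(open(n+".pkl","rb")); c=cv2.imread(f"pics/{f}.png")
    u,v=proj(p,(*hole(.218),.134)); u0=int(u)-12;v0=int(v)-12; s=16
    im=cv2.resize(c[v0:v0+25,u0:u0+25],None,fx=s,fy=s,interpolation=cv2.INTER_CUBIC)
    im=cv2.convertScaleAbs(im,alpha=1.6 if n=="top" else 1)
    for t,col in((.19,(255,0,0)),(.218,(0,255,0)),(.24,(255,0,255))):
        u,v=proj(p,(*hole(t),.134)); cv2.circle(im,(int((u-u0+.5)*s),int((v-v0+.5)*s)),3,col,-1)
    ims.append(im)
cv2.imwrite("pics/e.png",np.hstack(ims))
E
```

```text
[array([0.5529, 0.0799]), array([0.5544, 0.0841]), array([0.5557, 0.0874])]
```

View pics/e.png

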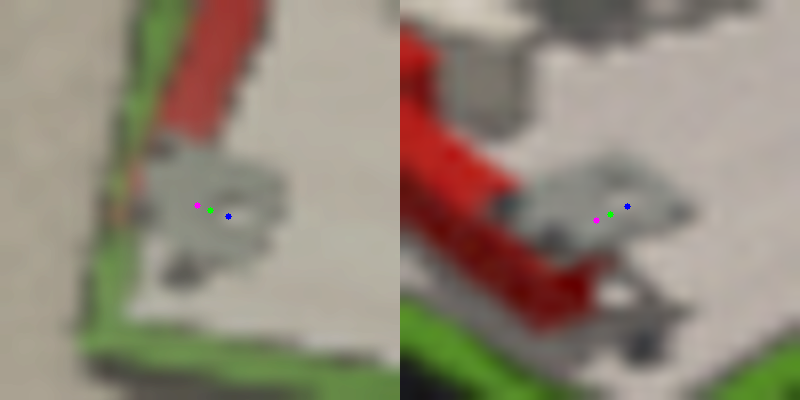

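The lug's hole shows as a light spot at ≈(235,205) in the left crop and ≈(220,183) in the right crop, both a few mm off my model dots.

```bash
python3 - <<'E'
from h import *
import pickle
for n,(x,y) in(("top",(235,205)),("side",(220,183))):
    p=pickle.load(open(n+".pkl","rb"));u,v=proj(p,(.5544,.0841,.134)); u0=int(u)-12;v0=int(v)-12
    print(n,ray(p,u0+x/16-.5,v0+y/16-.5,.134).round(4))
E
```

```text
top [0.5557 0.0782 0.134 ]
side [0.5587 0.0734 0.134 ]
```

>>> {"op": "step_arm", "data": {"increments": [[0,0.002,-0.001,-0.005,0],[0,0,0,-0.005,0],[0,0,0,-0.005,0],[0,0,0,-0.003,0],[0,0,0,-0.003,0],[0,0,0,0,0],[0,0,0,0,0]]}}

```text
clock: 7.93
position: [0.5402, 0.0073, 0.1392]
ee_rot: [-0.548, -0.446, 0.548, -0.446]
ft_force: [0.2, -0.6, 0.4]
grip_width: 0.141
```

>>> {"op": "step_arm", "data": {"increments": [[0,-0.0002,-0.001,0,0],[0,-0.0002,-0.001,0,0],[0,-0.0002,-0.001,0,0],[0,-0.0002,-0.001,0,0],[0,-0.0002,-0.001,0,0],[0,-0.0002,-0.001,0,0],[0,-0.0002,-0.001,0,0],[0,0,0,0,0]]}}

```text
clock: 8.6
position: [0.5389, -0.0001, 0.1393]
ee_rot: [-0.548, -0.446, 0.548, -0.446]
ft_force: [-1.3, 0.1, -1.3]
grip_width: 0.144
```

```bash
python3 - <<'E' 2>/dev/null
from h import *
import pickle
o=monitor.get_obs();print(o["clock"],o["position"].round(4),np.round(o["ft_force"],2),np.round(o["torque"],3))
p=avg("side",4); pickle.dump(p,open("side2.pkl","wb"))
W=cloud(p);h=cv2.cvtColor(p["color"],cv2.COLOR_RGB2HSV)
r=((h[...,0]<8)|(h[...,0]>172))&(h[...,1]>120)&(W[...,2]>.12)&(W[...,0]>.5)&(W[...,0]<.75)&(W[...,1]>-.02)&(W[...,1]<.13)
print(r.sum(),np.nanmedian(W[r],0),cv2.fitLine(W[r][:,:2].astype(np.float32),cv2.DIST_HUBER,0,.001,.001).ravel().round(3))
u,v=proj(p,(.553,.065,.14));u=int(u);v=int(v)
a=cv2.imread("pics/b.png")[v-18:v+18,u-20:u+20];b=p["color"][v-18:v+18,u-20:u+20,::-1]
cv2.imwrite("pics/f.png",cv2.resize(np.hstack([a,b]),None,fx=10,fy=10,interpolation=cv2.INTER_CUBIC));print(u,v)
E
```

```text
8.6 [ 5.389e-01 -1.000e-04  1.393e-01] [-1.32  0.1  -1.26] [-0.074 -0.004 -0.013]
259 [0.64120962 0.06000657 0.13129167] [ 0.905 -0.425  0.658  0.055]
263 185
```

View pics/f.png

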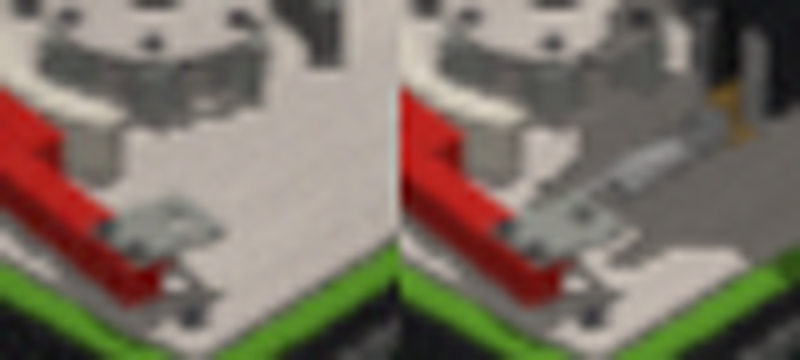

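```bash
python3 - <<'E' 2>/dev/null
from h import *
import pickle
p=pickle.load(open("side2.pkl","rb")); s=20;u0,v0=243,170
im=cv2.resize(p["color"][v0:v0+30,u0:u0+40,::-1],None,fx=s,fy=s,interpolation=cv2.INTER_CUBIC)
ey=np.array([.203,.979,0]); g=np.array([.5389,-.0001,.1393+.002])
def dot(w,c):
    u,v=proj(p,w); q=(int((u-u0+.5)*s),int((v-v0+.5)*s)); cv2.circle(im,q,4,c,-1); print(q)
for d,z,c in((.013,0,(0,255,255)),(.063,-.002,(0,255,0)),(.079,.004,(255,0,0)),(.0777,-.009,(0,0,255))): dot(g+ey*d+[0,0,z],c)
dot((.5557,.0782,.134),(255,0,255))
cv2.imwrite("pics/g.png",im)
E
```

```text
(638, 187)
(431, 319)
(363, 327)
(368, 392)
(355, 388)
```

View pics/g.png

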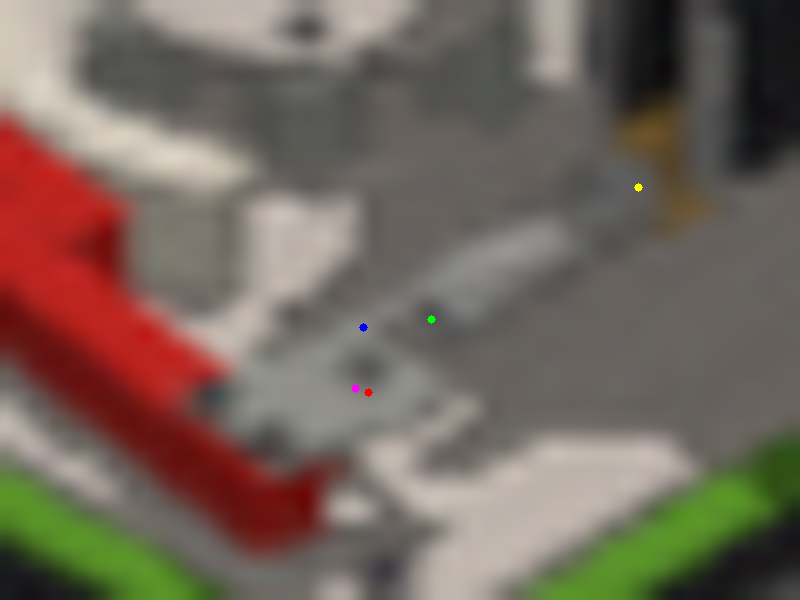

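>>> {"op": "step_arm", "data": {"increments": [[0,0,0,-0.002,0],[0,0,0,-0.002,0],[0,0,0,0,0],[0,0,0,0,0]]}}

```text
clock: 9.13
position: [0.5387, 0.0003, 0.1351]
ee_rot: [-0.548, -0.447, 0.548, -0.446]
ft_force: [0.4, -0.2, -1.1]
grip_width: 0.139
```

>>> {"op": "step_arm", "data": {"increments": [[0,-0.0003,-0.0015,0,0],[0,-0.0003,-0.0015,0,0],[0,-0.0003,-0.0015,0,0],[0,-0.0003,-0.0015,0,0],[0,-0.0003,-0.0015,0,0],[0,-0.0003,-0.0015,0,0],[0,0,0,0,0]]}}

```text
clock: 9.72
position: [0.537, -0.0092, 0.1353]
ee_rot: [-0.548, -0.446, 0.548, -0.446]
ft_force: [0.8, 0.6, -0.2]
grip_width: 0.135
```

```bash
cat >> h.py <<'E'
def look(tag,v0=170,u0=243,s=20,k=3):
    import pickle
    o=monitor.get_obs();print(o["clock"],o["position"].round(4),np.round(o["ft_force"],2),np.round(o["torque"],3))
    p=avg("side",k); pickle.dump(p,open("last.pkl","wb"))
    W=cloud(p);h=cv2.cvtColor(p["color"],cv2.COLOR_RGB2HSV)
    r=((h[...,0]<8)|(h[...,0]>172))&(h[...,1]>120)&(W[...,2]>.12)&(W[...,0]>.5)&(W[...,0]<.75)&(W[...,1]>-.04)&(W[...,1]<.13)
    l=cv2.fitLine(W[r][:,:2].astype(np.float32),cv2.DIST_HUBER,0,.001,.001).ravel(); print("arm angle",np.degrees(np.arctan(l[1]/l[0])).round(2))
    cv2.imwrite(f"pics/{tag}.png",cv2.resize(p["color"][v0:v0+600//s,u0:u0+800//s,::-1],None,fx=s,fy=s,interpolation=cv2.INTER_CUBIC))
E
python3 -c "
from h import *
look('i')" 2>/dev/null
```

```text
9.7167 [ 0.537  -0.0092  0.1353] [ 0.8   0.61 -0.23] [0.086 0.009 0.031]
arm angle -22.0
```

View pics/i.png

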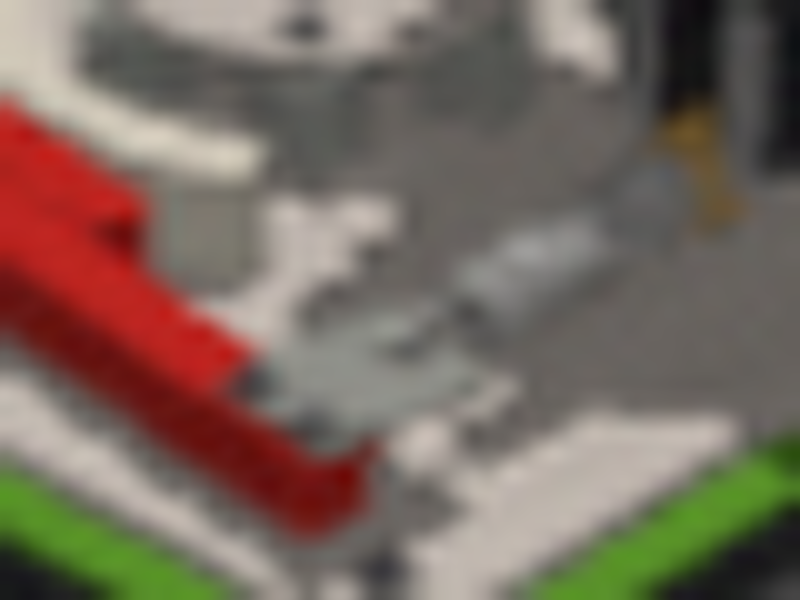

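>>> {"op": "step_arm", "data": {"increments": [[0,-0.0004,-0.002,0,0],[0,-0.0004,-0.002,0,0],[0,-0.0004,-0.002,0,0],[0,-0.0004,-0.002,0,0],[0,-0.0004,-0.002,0,0],[0,-0.0004,-0.002,0,0],[0,-0.0004,-0.002,0,0],[0,-0.0004,-0.002,0,0],[0,0,0,0,0]]}}

```text
clock: 10.62
position: [0.5338, -0.0253, 0.1353]
ee_rot: [-0.548, -0.446, 0.549, -0.446]
ft_force: [0.4, -0.3, -1.3]
grip_width: 0.141
```

>>> {"op": "step_arm", "data": {"increments": [[0,-0.0004,-0.002,0,0],[0,-0.0004,-0.002,0,0],[0,-0.0004,-0.002,0,0],[0,-0.0003,-0.0015,0,0],[0,0,0,0,0],[0,0,0,0,0]]}}

```text
clock: 11.12
position: [0.5324, -0.032, 0.1354]
ee_rot: [0.548, 0.447, -0.548, 0.446]
ft_force: [0.8, 2.7, -1.3]
grip_width: 0.14
```

```bash
python3 -c "
from h import *
look('j')" 2>/dev/null
```

```text
11.1167 [ 0.5324 -0.032   0.1354] [ 0.79  2.72 -1.29] [ 0.522 -0.169 -0.029]
arm angle -13.68
```

>>> {"op": "step_arm", "data": {"increments": [[0,-0.0003,-0.0015,0,0],[0,-0.0003,-0.0015,0,0],[0,-0.0003,-0.0015,0,0],[0,-0.0002,-0.001,0.001,0],[0,0,0,0.003,0],[0,0,0,0.003,0],[0,0,0,0.003,0],[0,0,0,0,0],[0,0,0,0,0]]}}

```text
clock: 12.02
position: [0.5314, -0.0376, 0.1455]
ee_rot: [0.548, 0.446, -0.548, 0.447]
ft_force: [1.3, 3.4, -2.1]
grip_width: 0.137
```

```bash
python3 -c "
from h import *
look('k',165,255,14)" 2>/dev/null
```

```text
12.0167 [ 0.5314 -0.0376  0.1455] [ 1.35  3.44 -2.06] [ 0.905 -0.202 -0.029]
arm angle -13.33
```

View pics/k.png

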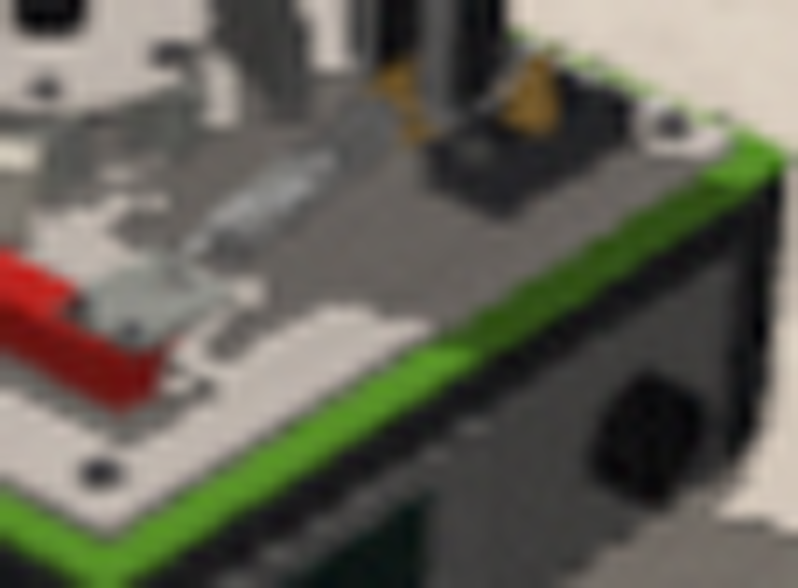

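The hook sits in the lug with the arm drawn shut (arm end at ≈(120,330)). The eye at ≈(520,70) is just short of the stud at ≈(540,95). Moving over the stud, clear of its head.

>>> {"op": "step_arm", "data": {"increments": [[0,-0.0009,-0.0027,0,0],[0,-0.0009,-0.0027,0,0],[0,-0.0009,-0.0027,0,0],[0,-0.0009,-0.0027,0,0],[0,-0.0009,-0.0027,0,0],[0,-0.0009,-0.0027,0,0],[0,0,0,0,0],[0,0,0,0,0]], "force": 80}}

```text
clock: 12.83
position: [0.5261, -0.0525, 0.1453]
ee_rot: [0.549, 0.447, -0.548, 0.446]
ft_force: [2.2, 8.5, -3.1]
grip_width: 0.132
```

```bash
python3 -c "
from h import *
look('l',160,275,20,5)
p=avg('top',4)
u,v=proj(p,(.52,-.08,.14));u=int(u);v=int(v)
b=cv2.imread('pics/l.png')
c=p['color'][v-10:v+11,u-10:u+11,::-1]
c=cv2.resize(cv2.convertScaleAbs(c,alpha=1.6),(400,400),interpolation=cv2.INTER_CUBIC)
cv2.imwrite('pics/l2.png',np.hstack([b[:400,:400],c]))" 2>/dev/null
```

```text
12.8333 [ 0.5261 -0.0525  0.1453] [ 2.15  8.51 -3.13] [ 1.985 -0.46  -0.002]
arm angle -14.09
```

>>> {"op": "step_arm", "data": {"increments": [[0,0,-0.0013,-0.002,0],[0,0,0,-0.002,0],[0,0,0,-0.002,0],[0,0,0,0,0]]}}

```text
clock: 13.62
position: [0.5261, -0.0535, 0.139]
ee_rot: [0.549, 0.447, -0.548, 0.446]
ft_force: [2.8, 10.1, -2.0]
grip_width: 0.13
```

>>> {"op": "step_arm", "data": {"increments": [[0,0,0,-0.001,0],[0,0,0,-0.001,0],[0,0,0,0,0],[0,0,0,0,0]]}}

```text
clock: 13.95
position: [0.5265, -0.0535, 0.1376]
ee_rot: [0.549, 0.447, -0.547, 0.447]
ft_force: [3.0, 10.3, -1.3]
grip_width: 0.129
```

>>> {"op": "step_arm", "data": {"increments": [[0,0,0,-0.0015,0],[0,0,0,0,0],[0,0,0,0,0]]}}

```text
clock: 14.2
position: [0.5268, -0.0537, 0.1361]
ee_rot: [0.549, 0.447, -0.547, 0.447]
ft_force: [5.3, 8.0, -2.0]
grip_width: 0.133
```

```bash
python3 -c "
from h import *
look('m')" 2>/dev/null
```

```text
14.2 [ 0.5268 -0.0537  0.1361] [ 5.34  7.98 -2.01] [ 1.955 -0.911  0.068]
arm angle -13.36
```

>>> {"op": "step_arm", "data": {"increments": [[0,0.001,-0.0002,0,0],[0,0,0,0,0],[0,0,0,0,0]]}}

```text
clock: 14.6
position: [0.5274, -0.0537, 0.1361]
ee_rot: [0.549, 0.447, -0.547, 0.447]
ft_force: [2.5, 8.6, -1.5]
grip_width: 0.125
```

>>> {"op": "step_arm", "data": {"increments": [[0,0,0,-0.0015,0],[0,0,0,0,0],[0,0,0,0,0]]}}

```text
clock: 14.85
position: [0.5273, -0.0537, 0.1345]
ee_rot: [0.549, 0.447, -0.547, 0.446]
ft_force: [2.5, 9.8, -1.0]
grip_width: 0.128
```

>>> {"op": "step_arm", "data": {"increments": [[0,0,0,-0.001,0],[0,0,0,-0.001,0],[0,0,0,0,0],[0,0,0,0,0]]}}

```text
clock: 15.18
position: [0.5274, -0.0537, 0.1326]
ee_rot: [0.549, 0.447, -0.547, 0.447]
ft_force: [2.2, 9.4, -1.1]
grip_width: 0.132
```

>>> {"op": "step_arm", "data": {"increments": [[0,0,0,-0.001,0],[0,0,0,-0.001,0],[0,0,0,0,0],[0,0,0,0,0]]}}

```text
clock: 15.52
position: [0.5274, -0.0536, 0.1306]
ee_rot: [0.549, 0.447, -0.547, 0.447]
ft_force: [2.0, 10.0, -0.2]
grip_width: 0.132
```

>>> {"op": "step_arm", "data": {"increments": [[0,0,0,-0.001,0],[0,0,0,-0.001,0],[0,0,0,0,0],[0,0,0,0,0]]}}

```text
clock: 15.85
position: [0.5275, -0.0536, 0.1287]
ee_rot: [0.549, 0.447, -0.547, 0.447]
ft_force: [2.3, 10.1, 0.1]
grip_width: 0.124
```

>>> {"op": "step_arm", "data": {"increments": [[0,0,0,-0.001,0],[0,0,0,0,0],[0,0,0,0,0]]}}

```text
clock: 16.1
position: [0.5276, -0.0536, 0.1278]
ee_rot: [0.549, 0.447, -0.547, 0.447]
ft_force: [1.3, 9.9, 0.6]
grip_width: 0.126
```

```bash
python3 -c "
from h import *
look('n',160,275,20,5)" 2>/dev/null
```

```text
16.1 [ 0.5276 -0.0536  0.1278] [1.33 9.91 0.56] [ 2.151 -0.467  0.037]
arm angle -15.23
```

View pics/n.png

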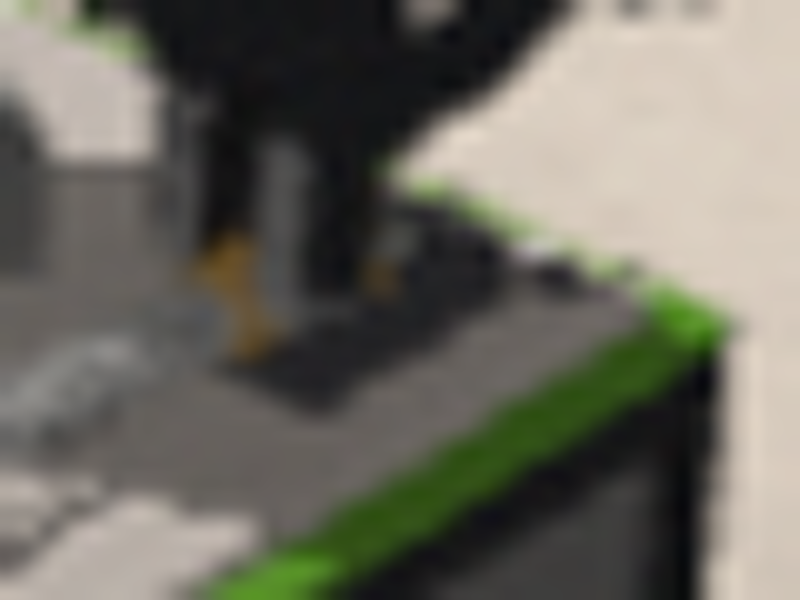

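>>> {"op": "step_arm", "data": {"increments": [[0,0.0004,0.002,0,0],[0,0.0004,0.002,0,0],[0,0.0002,0.001,0,0],[0,0,0,0,0],[0,0,0,0,0]]}}

```text
clock: 16.77
position: [0.5282, -0.0512, 0.1277]
ee_rot: [0.549, 0.446, -0.548, 0.447]
ft_force: [0.4, -0.9, 3.5]
grip_width: 0.133
```

```bash
python3 -c "
from h import *
look('o',160,275,20,2)" 2>/dev/null
```

```text
16.7667 [ 0.5282 -0.0512  0.1277] [ 0.43 -0.92  3.45] [ 0.023 -0.217  0.026]
arm angle -14.03
```

>>> {"op": "step_arm", "data": {"increments": [[0,0,0,0.001,0],[0,0,0,0,0],[0,0,0,0,0]]}}

```text
clock: 17.12
position: [0.5279, -0.051, 0.1282]
ee_rot: [-0.548, -0.446, 0.549, -0.446]
ft_force: [3.1, -2.8, -2.3]
grip_width: 0.13
```

```bash
python3 -c "
from h import *
for i in range(3):
    o=monitor.get_obs();print(o['position'].round(4),np.round(o['ft_force'],2));camera('side')" 2>/dev/null
```

```text
[ 0.5279 -0.051   0.1282] [ 3.07 -2.8  -2.33]
[ 0.5279 -0.051   0.1282] [ 3.05 -2.43 -2.48]
[ 0.5279 -0.051   0.1281] [ 4.08 -2.23 -2.03]
```

>>> {"op": "step_arm", "data": {"increments": [[0,0,0,-0.0004,0],[0,0,0,0,0],[0.02,0,0,0,0],[0.028,0,0,0,0],[0.032,0,0,0,0],[0.035,0,0,0,0],[0.035,0,0,0,0],[0.035,0,0,0.004,0],[0.035,0,0,0.008,0],[0.035,0,0,0.015,0],[0.035,0,0,0.02,0]]}}

```text
clock: 18.18
position: [0.5272, -0.0503, 0.1751]
ee_rot: [-0.548, -0.447, 0.549, -0.446]
ft_force: [-0.5, -0.0, -0.4]
grip_width: 0.409
```

>>> {"op": "step_arm", "data": {"increments": [[0.035,0,0,0.03,0],[0.035,0,0,0.04,0],[0.035,0,0,0.04,0],[0.035,-0.01,-0.03,0.02,0],[0.035,-0.01,-0.04,0,0],[0.035,-0.01,-0.04,0,0],[0.035,-0.01,-0.04,0,0],[0.035,0,-0.04,0,0],[0.035,0,0,0,0]]}}

```text
clock: 18.93
position: [0.4852, -0.2494, 0.3051]
ee_rot: [-0.55, -0.443, 0.552, -0.444]
ft_force: [-1.6, 0.3, -0.7]
grip_width: 0.411
```

```bash
python3 -c "
from h import *
look('q',165,240,16,6)
p=avg('top',6);save(p,'q2.png')
b=cv2.imread('pics/q.png')
u,v=proj(p,(.535,-.015,.14));u=int(u);v=int(v);print(u,v)
c=cv2.convertScaleAbs(p['color'][v-20:v+20,u-30:u+30,::-1],alpha=1.5)
cv2.imwrite('pics/q3.png',np.vstack([cv2.resize(b[:480],(560,336)),cv2.resize(c,(560,264),interpolation=cv2.INTER_CUBIC)]))
W=cloud(p)
" 2>/dev/null
```

```text
18.9333 [ 0.4852 -0.2494  0.3051] [-1.63  0.31 -0.74] [-0.016  0.006 -0.005]
arm angle -14.3
278 198
```

View pics/q3.png

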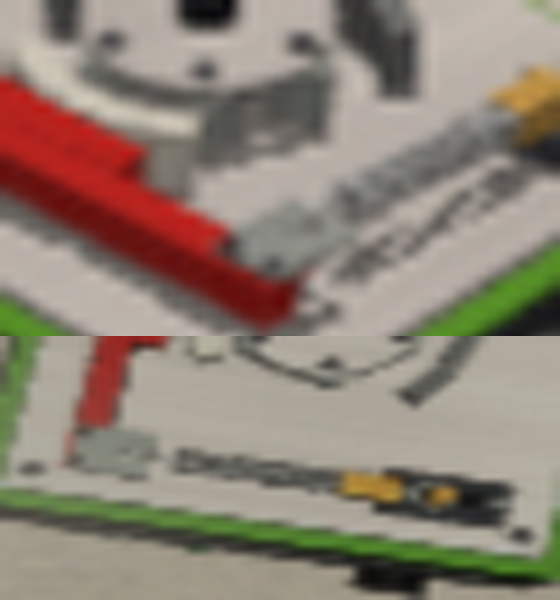

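```bash
python3 -c "
from h import *
print(ticket.hand_in())"
```

```text
the job is handed in; nothing more can be done
None
```

The spring is refitted and the job is handed in, at about 19.5 s on the robot's clock. The hook is in the lug hole, the eye is on the stud, and the spring is holding the red track arm shut.

- **Hook:** after I lowered it into the hole, pulling along the pump swung the track arm from about 25° to 14° (arm angle from the side camera) as it shut. A picture partway through shows the wire entering the hole.
- **Stretch:** about 23–25 mm at most, worked out from a wrist force of about 10 N and from the distance pulled.
- **Eye:** on the way down it touched the edge of the stud's head sideways, about 3 N. I shifted it 1 mm and it went down freely.
    - **Held by the stud:** moving back towards the lug, it stopped after 2.4 mm and the stud took the whole spring pull.
    - **Under the head:** about 0.5 mm of upward travel swung the vertical force from +3.5 N to −2.3 N, so it met something both above and below. I take that as the collar and the underside of the head. The play was less than the 2.5 mm I expected, probably from a slight tilt.
- **After release:** with the gripper away, both cameras show the spring straight between the lug and the stud and the arm still shut (about 14°).

**Less certain:** each camera image put the lug hole and spring axis several millimetres or a couple of degrees apart, so I settled those by feel. I noted no contact over about 6 N apart from the spring's own pull; the highest was the fingertips touching the foam when I gripped the spring. I did not re-measure the other things on the bench at the end.

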